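# Set the gear play of a sample carousel by feel

## Task

The gears of the hand-turned sample carousel have been changed, and their carrier was left too far out, so the crank is sloppy. Rock the crank knob gently to the left and then to the right until you feel the teeth bite, slide the carrier in by its post until the knob has about 5 mm of free play in all (3 to 7 mm is good), and then swing the clamp lever fully shut. Do not turn the carousel while you feel for the play, and leave the things round it where they are.

Things in the scene. Friction and masses are not known exactly. Their poses are not given: they have to be found in the camera images.
- drive_base: grey base plate of the carousel, fixed, 290 x 190 mm, x from -205 to +85 mm, |y| < 95 mm, top at z = 18 mm. Origin: on the bench under the carousel's axis; -x points to the crank side (near the robot), +y to the left seen from there; called 'the base' below, all heights are above the bench.
- carousel (a joint): angle of the carousel, rad, 0 at the start. A brake holds it; it is geared 7:5 to the crank and begins to turn when the knob is pushed with about 4 to 6 N once the free play is used up.
- crank_knob (a point): middle (z = 85 mm) of the crank's upright knob: black cylinder 16 mm across, z = 63 to 100 mm, on the end of a flat arm (16 mm wide, z = 55 to 63 mm), 90 mm from the pinion's axis. The arm points to -x of the base at crank angle 0; the point's axes turn with the crank.
- crank (a joint): crank angle, rad; positive: knob to the left (+y of the base). Starts within 0.05 of 0. It swings almost freely (0.2 N at the knob) through its free play, centred on 0 while the carousel is not turned, until the teeth bite (then 0.2 mm per N). Play at the start 11 to 37 mm at the knob from bite to bite; it differs from start to start and cannot be seen.
- carrier_post (a point): middle (z = 60 mm) of the carrier's pull post: black, 16 mm across from z = 48 to 70 mm, thinner below down to a foot 26 mm across at z = 26 to 30 mm, top at z = 73 mm; left of the crank, at base x = -140 mm minus carrier, y = +56 mm; axes as the base.
- carrier (a joint): how far the carrier plate (aluminium, |y| < 75 mm, top at z = 26 mm) stands out from its innermost position, m, 0 to 0.012; grows towards -x of the base; starts at 8 to 9.5 mm. Slides stiffly (about 12 N), stays where left. Each mm inwards takes 3.6 mm from the knob's play; the teeth bottom (no play left) somewhere from 0 to 5 mm, unseen.
- clamp_ball (a point): centre of the metal ball (18 mm across) on the end of the clamp lever, z = 43 mm. The lever is a bar 9 mm thick at z = 43 mm, 58 mm long from pivot to ball.
- clamp (a joint): angle of the clamp lever, rad: 0 = open, the lever points to -y of the base (right); it turns clockwise seen from above to 1.571 = shut, pointing to -x (to the robot). A cam on it grips the carrier at the end of the swing. 1 to 3 N at the ball; stays where it is left. Starts at 0 to 0.15.
- beaker_small: 100 ml glass beaker, 53x59x70 mm
- pipette_bulb: rubber pipette bulb, 51x81x52 mm
- screwdriver: screwdriver, 186 mm long
- tape_roll: roll of tape, 72 mm across, 18 mm high
- marker: black marker pen, 138 mm long
- spare_vial: capped glass vial, 21 mm across, 47 mm high, standing on the right edge of the drive's base plate
- beaker_large: 250 ml glass beaker, 71x77x95 mm
- timer: laboratory timer, 58x66x16 mm, lying flat
- guard_top (a point): centre of the top of the white gear guard, z = 46 mm, on the carousel's axis; axes as the base. The guard is round (radius 68 mm) with a nose to base x = -108 mm, |y| < 33 mm, and hides the gears. Above it turns the carousel disc: radius 56 mm, z = 50 to 66 mm, with capped vials up to z = 100 mm.
- pinion (a point): point on the upright axis of the pinion and crank, z = 68 mm, on the carrier: at base x = -72 mm minus carrier, y = 0; axes as the base.
- clamp_pivot (a point): upright pivot of the clamp lever, fixed on the base at x = -140 mm, y = -54 mm, z = 48 mm (top of its round hub, 24 mm across); axes as the base.

How it is judged:
By the outcome, as a careful person would: the job done as asked, in the order asked, and still so for the second after the job is handed in, with the robot touching nothing.
It also fails if it takes over 72 s, if anything falls off the work surface, if the arm or the gripper's body presses on something with over 40 N, if the wrist force passes 120 N, or if a joint passes its speed limit or range.

## Robot

A 6-joint arm with a two-finger parallel gripper is mounted at the origin on a cart in front of the work surface, level with it; the furniture and walls round the work are solid. World frame = base frame: x ahead of the robot, y to its left, z up, the work surface at z = 0. Lengths are in mm, angles in rad, forces in N, time in s.
With the tool pointing down it reaches from about 275 to 750 mm from the base axis. Payload 10.2 kg.
Tool frame: the origin (TCP) lies on the front face of the gripper's body, between the roots of the fingers; the fingertips stand 73 mm ahead of it and the grasp point (between the pads) lies 54 mm ahead of it; z points along the fingers, y is the line along which they close (so a half turn about z gives the same grasp; the last joint's range is limited). The gripper opens to 85 mm and grips with 20 to 120 N. Pads are 22 mm wide; open, the fingers measure 114 mm over their backs; the gripper's body (76 mm by 85 mm) begins 54 mm behind the grasp point. The pads swing forward as they close: fully open they stand 13 mm farther back than shut.
Start: joints at [0.917, 0.313, 1.498, -0, 1.331, -0.223], TCP at [219.252, 477.033, 303.894] pointing down, gripper open.
Joint ranges: [-2.94, 2.94], [-0.97, 2.17], [0.19, 2.56], [-1.23, 4.37], [0.02, 3.11], [-2.88, 2.88]. Speed limits (rad/s): [2.39, 2.39, 3.01, 3.14, 3.14, 3.14].

## Interface

Orientations are given as a unit quaternion [w, x, y, z].
In Python, from rig import * gives the robot as it stands.
- The arm moves only by the tool step_arm, never from a script. Its argument "plan" is a list of rows, each an object with "offset": the shift along the tool's x, y, z in cm, a list of three; "rot": the turn, a rotation vector about the tool's x, y, z in degrees, a list of three; "gripper": the finger opening in cm, from 0 to 8.54. In form: [{"offset": [x, y, z], "rot": [wx, wy, wz], "gripper": gripper}, ...]. A call has 1 to 12 rows; each row is the pose to reach, as a shift and turn from the pose commanded when the call began, along the tool's axes at that moment; what a row does not reach only later rows make up. A row lasts 1/10 s, in which the tool goes at most 50 mm and 8.59 degrees, less where a joint would pass 70% of its speed; a pose out of reach is approached as far as the arm can. A call with a gripper value outside its range is refused whole. The fingers move at their own pace and stop on an object; "squeeze" is the grip in N (left out, the last holds). Time passes only in rows, so rows that repeat a pose let the fingers close. It gives the time, the measured TCP pose, the force, the opening and the grip force at its end, in the units of the state.
- sense(): the state, without advancing time (a new reading comes with each control period).
- capture(name): name is "scene" or "top" or "wrist"; returns a dict with "color" (384x512x3 uint8, red, green, blue), "depth" (384x512 float32, mm along the optical axis (not along the pixel's ray), 0 where there is no reading), "vertical_fov" (degrees; the focal length in pixels is half the picture's height over the tangent of half this angle, whatever the lens; pixels are square), "cx", "cy" (the principal point, pixels), "rvec" (rotation vector, rad) and "tvec" (3), from world to camera coordinates, as OpenCV has them; the wrist camera has in their place "mount" (4x4, takes a point from camera to tool coordinates, whose origin is the TCP and whose axes are the flange's). Camera axes: x right, y down, z forward; pixel columns grow to the right and rows downward; lengths in mm; the calibration is good to about 2 mm. The wrist camera is an equidistant fisheye: a pixel r from the principal point sees the ray r / f radians off the axis. A picture is of the moment at which its call begins: read the wrist's pose just before it.
- finish_job(): hands the job in; it is judged then, once.
The state is a dict: "time_s": time; "joints": joint angles; "dq": joint speeds; "tau": joint torques, N m; "eef_pos": TCP position; "ee_rot": TCP orientation; "force": force on the tool from outside, world axes, zero at the start; "wrist_torque": the same for the moment, N m; "grip_width": opening from 0.0 (shut) to 1.0 (fully open); "grip_force": force on a finger pad.
Only numpy, scipy, OpenCV 4.12 (cv2) and the standard library are available. Lean on these libraries where they do the work, as an engineer would, in place of code of your own. Each camera call takes 0.05 s, during which the arm holds its last target. There are 200 camera calls.

## Working session

There is one attempt and no reset: what is moved stays moved. The work goes in short steps, Python scripts to look and compute and a tool call to move; the robot and the scene stay as the last step left them, time stands still between calls to the robot, and variables do not carry over. Pictures are saved under pics/ and viewed, at most 10 in all, crops included, and the job is handed in when it is done.

Besides the shell and the picture viewer there is one more tool, called as name([rows], argument=value, ...), one row to a line, values as JSON. step_arm: Moves the arm, as the interface text tells. Its arguments: {"type":"object","properties":{"plan":{"type":"array"},"squeeze":{"type":"number"}},"required":["plan"]}

```bash
mkdir -p pics; ls; cat > h.py <<'E'
from rig import *
import numpy as np, cv2
def cam(n):
    c=capture(n); return c
def save(c,f): cv2.imwrite('pics/'+f,c['color'][:,:,::-1])
def F(c): return 192/np.tan(np.radians(c['vertical_fov']/2))
def pts(c):
    f=F(c);d=c['depth'];v,u=np.mgrid[:384,:512]
    P=np.stack([(u-c['cx'])/f*d,(v-c['cy'])/f*d,d],-1)
    R=cv2.Rodrigues(np.array(c['rvec'],float))[0]
    return (P-np.array(c['tvec']).ravel())@R
E
python3 - <<'E'
from h import *
import pickle
s=sense();print(s)
for n in ('top','scene'):
    c=cam(n);save(c,n+'1.png');pickle.dump(c,open(n+'.pkl','wb'))
    R=cv2.Rodrigues(np.array(c['rvec'],float))[0];print(n,c['vertical_fov'],-R.T@np.array(c['tvec']).ravel(),R.round(2))
E
```

```text
pics
{'time_s': 0.0, 'joints': array([ 9.16601536e-01,  3.13466995e-01,  1.49843424e+00, -4.51394245e-06,
        1.33097973e+00, -2.23399989e-01]), 'dq': array([ 2.57545393e-04, -3.30122965e-04, -1.33717274e-05, -2.36068634e-04,
        5.78458237e-04, -7.35112714e-04]), 'tau': array([ 1.22603942e-04, -4.12270725e+01, -2.59736180e+01, -2.21477740e-04,
        4.30361266e-03, -9.92315393e-06]), 'eef_pos': array([219.14875324, 476.89783868, 303.32738451]), 'ee_rot': array([-2.71685639e-04,  2.13735093e-01,  9.76891445e-01, -5.84061246e-04]), 'force': array([ 0.05750893,  0.10804458, -0.75851157]), 'wrist_torque': array([ 0.03462586, -0.05600206,  0.01458336]), 'grip_force': 0.0, 'grip_width': 1.0006625460502294}
top 57.66856176930739 [ 390.25333639  -20.25683108 1122.08517879] [[ 0.01 -1.    0.04]
 [-0.98 -0.02 -0.2 ]
 [ 0.2  -0.03 -0.98]]
scene 42.74599941984366 [ 158.40866902 -758.7925653  1035.80297405] [[ 0.84 -0.54 -0.01]
 [-0.41 -0.63 -0.66]
 [ 0.35  0.56 -0.75]]
```

View pics/top1.png

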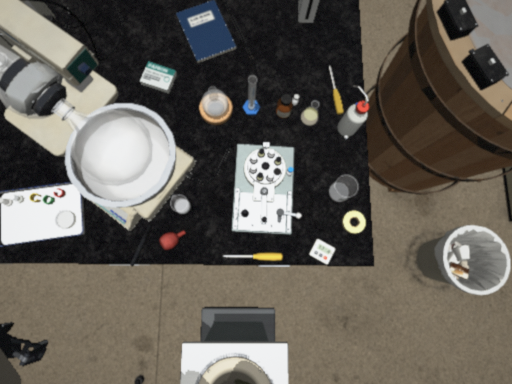

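View pics/scene1.png

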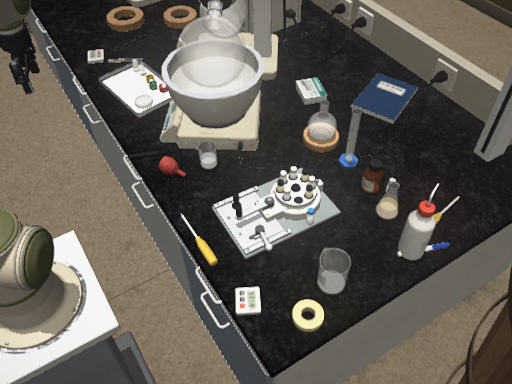

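Top view: carousel at about (266,167), base plate x 234–295, y 145–233, post near (248,212), clamp ball near (298,215), nearly aligned with world axes. Next: fit the base plate and crop in.

```bash
python3 - <<'E'
from h import *
import pickle
T=pickle.load(open('top.pkl','rb'));P=pts(T)
f=F(T);print(f,T['cx'],T['cy'])
sub=(slice(135,245),slice(220,310))
Z=P[...,2]
print(np.median(Z[100:110,100:110]),Z[225:232,240:290].mean())
m=np.zeros(Z.shape,bool);m[sub]=True
m&=(Z>11)
n,l,st,ce=cv2.connectedComponentsWithStats(m.astype(np.uint8))
k=1+np.argmax(st[1:,4]);print(st[k]); q=P[l==k]
print(cv2.minAreaRect(q[:,:2].astype(np.float32)))
# carousel disc
a=P[m&(Z>48)&(Z<115)]; print(len(a),a.mean(0))
d=m&(Z>53); n,l,st,ce=cv2.connectedComponentsWithStats(d.astype(np.uint8))
for i in range(1,n):
    if st[i,4]>2: print(st[i],P[l==i].mean(0).round(1),P[l==i].max(0).round(1),P[l==i].min(0).round(1))
S=pickle.load(open('scene.pkl','rb'))
a=cv2.resize(T['color'][135:245,220:310],None,fx=5,fy=5,interpolation=2)
b=cv2.resize(S['color'][155:260,205:345],None,fx=2.4,fy=5.238/2.18,interpolation=2)
o=np.zeros((550,800,3),np.uint8);o[:,:450]=a;o[:b.shape[0],455:455+b.shape[1]]=b[:,:345]
cv2.imwrite('pics/crop.png',o[:,:,::-1])
E
```

```text
348.7522696239818 255.84633909788394 192.0449673142423
35.07814849907867 31.03423748953161
[ 231  143   70   92 5136]
((579.4683227539062, -91.51239013671875), (213.36770629882812, 384.0090637207031), 87.62554931640625)
1339 [657.88667982 -85.52999774  71.10796483]
[247 145  36  40 991] [682.4 -83.7  76.3] [ 757.2  -20.3 1122.1] [ 390.3 -139.5   53.3]
[287 167   6   6  28] [ 676.7 -163.5   62.7] [ 686.  -155.9   67.1] [ 669.2 -171.1   53.8]
[260 188   8  36 202] [562.6 -79.6  73.2] [ 616.3  -20.3 1122.1] [390.3 -92.1  55.7]
[242 210   5   5  23] [539.4 -22.2  70.9] [545.7 -15.5  75. ] [533.  -27.9  53.8]
```

View pics/crop.png

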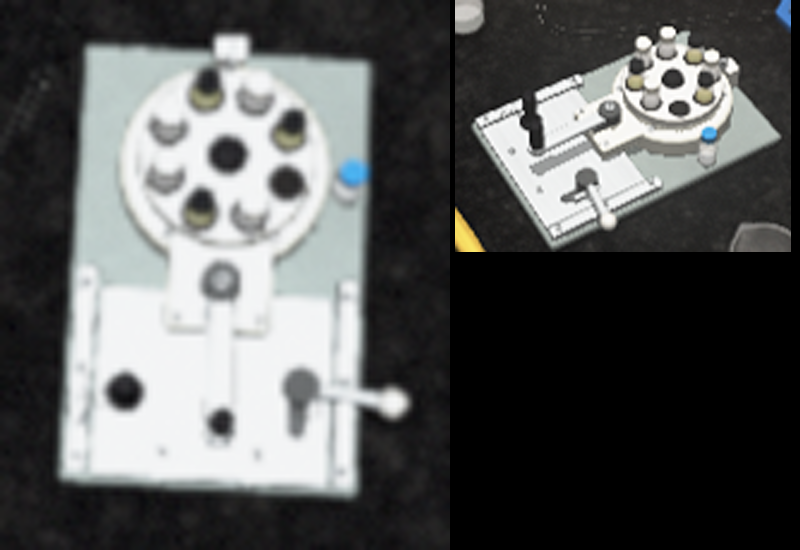

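The crop shows plate corners at (85,45), (371,62), (356,495), (60,480). Post is at (124,390), knob (222,420), clamp hub (301,387) and ball (394,402), near open.

```bash
cat >> h.py <<'E'
def ray(c,u,v,z):
    f=F(c);R=cv2.Rodrigues(np.array(c['rvec'],float))[0];o=-R.T@np.array(c['tvec']).ravel()
    d=R.T@np.array([(u-c['cx'])/f,(v-c['cy'])/f,1]);return o+d*(z-o[2])/d[2]
E
python3 - <<'E'
from h import *
import pickle
T=pickle.load(open('top.pkl','rb'))
px=dict(TL=(85,45,18,85,95),TR=(371,62,18,85,-95),BR=(356,495,18,-205,-95),BL=(60,480,18,-205,95),post=(124,390,73,-148.7,56),hub=(301,387,48,-140,-54),pin=(221,280,70,-80.7,0))
A=[];B=[]
for k,(u,v,z,X,Y) in px.items():
    p=ray(T,220+(u-2)/5,135+(v-2)/5,z);print(k,p.round(1));A.append([X,Y]);B.append(p[:2])
A=np.array(A);B=np.array(B)
a=A-A.mean(0);b=B-B.mean(0)
th=np.arctan2((a[:,0]*b[:,1]-a[:,1]*b[:,0]).sum(),(a*b).sum());R=np.array([[np.cos(th),-np.sin(th)],[np.sin(th),np.cos(th)]])
t=B.mean(0)-R@A.mean(0);print('th',th,'t',t,(B-A@R.T-t).round(1))
for k,u,v,z in(('knob',222,418,100),('ball',394,402,43)):
    p=ray(T,220+(u-2)/5,135+(v-2)/5,z)[:2];print(k,p,R.T@(p-t))
for k,p in dict(knob=(-171,0),post=(-149,56),hub=(-140,-54)).items(): print(k,R@p+t)
E
```

```text
TL [775.3   6.2  18. ]
TR [ 767.4 -184.2   18. ]
BR [ 479.9 -170.8   18. ]
BL [487.2  16.5  18. ]
post [537.2 -22.9  73. ]
hub [ 544.1 -133.1   48. ]
pin [606.8 -81.7  70. ]
th -0.040206714004977905 t [686.66973075 -85.21812063] [[-0.2 -0.1]
 [-0.4 -0.7]
 [ 1.8  1.1]
 [ 1.6 -1.4]
 [-3.1  0.4]
 [-0.5  0.4]
 [ 0.8  0.3]]
knob [517.57365794 -80.81148692] [-169.1365411    -2.39389344]
ball [ 536.10858905 -192.01496253] [-146.14666778 -112.76246861]
knob [515.80792971 -78.34462481]
post [540.04111912 -23.27419235]
hub [ 544.61229847 -133.54705537]
```

step_arm([
  {"offset": [-25,-19,5],"rot": [0,0,-11],"gripper": 8.5},
  {"offset": [-25,-19,5],"rot": [0,0,-11],"gripper": 5},
  {"offset": [-25,-19,5],"rot": [0,0,-11],"gripper": 2.6},
  {"offset": [-50.2,-38.1,10],"rot": [0,0,-22.4],"gripper": 2.6},
  {"offset": [-50.2,-38.1,10],"rot": [0,0,-22.4],"gripper": 2.6},
  {"offset": [-50.2,-38.1,10],"rot": [0,0,-22.4],"gripper": 2.6},
  {"offset": [-50.2,-38.1,10],"rot": [0,0,-22.4],"gripper": 2.6},
  {"offset": [-50.2,-38.1,10],"rot": [0,0,-22.4],"gripper": 2.6},
  {"offset": [-50.2,-38.1,10],"rot": [0,0,-22.4],"gripper": 2.6},
  {"offset": [-50.2,-38.1,10],"rot": [0,0,-22.4],"gripper": 2.6},
  {"offset": [-50.2,-38.1,10],"rot": [0,0,-22.4],"gripper": 2.6},
  {"offset": [-50.2,-38.1,10],"rot": [0,0,-22.4],"gripper": 2.6},
])

```text
time_s: 1.3
eef_pos: [493.1, -36.4, 211.4]
ee_rot: [-0.0, 0.02, 1.0, 0.0]
force: [-0.1, 1.3, 0.9]
grip_width: 0.305
grip_force: 0.0
```

step_arm([
  {"offset": [0,0,0],"rot": [0,0,0],"gripper": 2.6},
  {"offset": [0,0,0],"rot": [0,0,0],"gripper": 2.6},
  {"offset": [0,0,0],"rot": [0,0,0],"gripper": 2.6},
])

```text
time_s: 1.6
eef_pos: [492.2, -33.6, 211.8]
ee_rot: [-0.0, 0.02, 1.0, 0.0]
force: [0.6, -0.0, 0.5]
grip_width: 0.303
grip_force: 0.0
```

```bash
cat >> h.py <<'E'
th=-0.0402;RB=np.array([[np.cos(th),-np.sin(th)],[np.sin(th),np.cos(th)]]);tB=np.array([686.67,-85.2])
def base(p): return RB.T@(np.array(p[:2])-tB)
def st():
    s=sense();f=np.array(s['force']);print(s['time_s'],'base',base(s['eef_pos']).round(2),'z',round(s['eef_pos'][2],2),'F',(RB.T@f[:2]).round(2),round(f[2],2),'grip',s['grip_width'],s['ee_rot'].round(4));return s
E
python3 -c "
from h import *
s=st();c=cam('wrist');save(c,'w1.png');import pickle;pickle.dump((s,c),open('w1.pkl','wb'));print(c['mount'],c['vertical_fov'],c['cx'],c['cy'])"
```

```text
1.6 base [-196.38   43.73] z 211.84 F [ 0.61 -0.02] 0.45 grip 0.3029819214616235 [-3.000e-04  1.950e-02  9.998e-01  1.000e-04]
[[ 8.84698779e-05 -9.65539469e-01 -2.60256654e-01  6.51503006e+01]
 [ 9.99999575e-01 -1.53504085e-04  9.09425713e-04 -1.27370464e-01]
 [-9.18036879e-04 -2.60256624e-01  9.65539045e-01 -6.99267228e+01]
 [ 0.00000000e+00  0.00000000e+00  0.00000000e+00  1.00000000e+00]] 65.70646984690485 256.419464829676 191.77653901983342
```

View pics/w1.png

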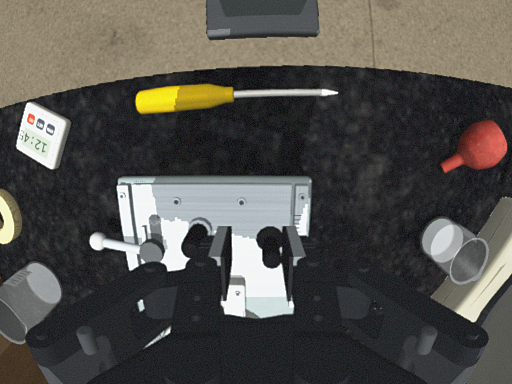

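Wrist view: knob at (196,236), post (268,238), clamp hub (151,250), ball (97,241), plate near corners (118,178) and (311,178). Refining from these.

```bash
cat >> h.py <<'E'
from scipy.spatial.transform import Rotation as Ro
def wray(s,c,u,v,z):
    f=F(c);x=u-c['cx'];y=v-c['cy'];r=np.hypot(x,y);a=r/f
    d=np.array([np.sin(a)*x/r,np.sin(a)*y/r,np.cos(a)]);M=np.array(c['mount'])
    q=s['ee_rot'];Rt=Ro.from_quat([q[1],q[2],q[3],q[0]]).as_matrix()
    o=Rt@M[:3,3]+s['eef_pos'];d=Rt@M[:3,:3]@d
    return o+d*(z-o[2])/d[2]
E
python3 -c "
from h import *
import pickle
s,c=pickle.load(open('w1.pkl','rb'))
for n,u,v,z in(('cR',118,178,18),('cL',311,178,18),('knob',193,231,100),('post',268,238,73),('hub',151,250,48),('ball',97,241,43)):
    print(n,base(wray(s,c,u,v,z)).round(1))
cv2.imwrite('pics/w1c.png',cv2.resize(c['color'][170:320,80:330],None,fx=3,fy=3,interpolation=2)[:,:,::-1])"
```

```text
cR [-204.4  -91.6]
cL [-203.7   94. ]
knob [-185.3    1.3]
post [-168.7   52.7]
hub [-143.5  -52.3]
ball [-147.2 -112.3]
```

View pics/w1c.png

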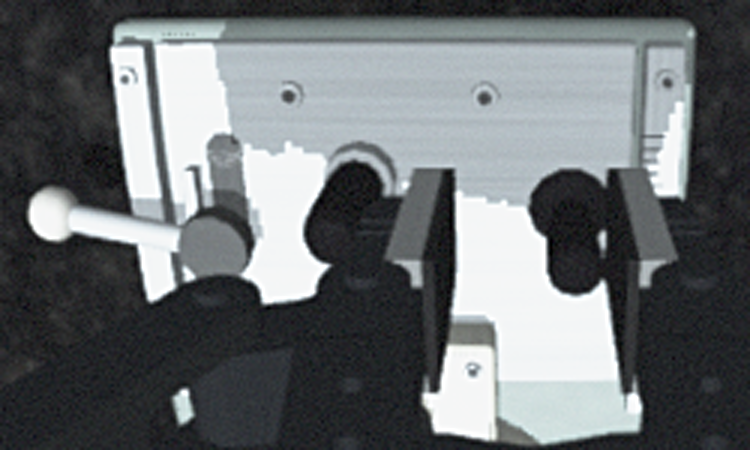

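The knob top is the lower end of its blob, about (190,250), and the post top is about (272,260).

```bash
python3 -c "
from h import *
import pickle
s,c=pickle.load(open('w1.pkl','rb'))
for n,u,v,z in(('knob',190,249,100),('post',271.5,259,73),('foot',269,238,30),('hub',151.5,251.5,48),('ball',97.5,241,43)):
    print(n,base(wray(s,c,u,v,z)).round(1))"
```

```text
knob [-171.7   -1.9]
post [-150.4   55.8]
foot [-149.6   55.6]
hub [-142.  -52.]
ball [-147.2 -111.7]
```

step_arm([
  {"offset": [-2.5,-4.57,0],"rot": [0,0,0],"gripper": 2.6},
  {"offset": [-2.5,-4.57,0],"rot": [0,0,0],"gripper": 2.6},
  {"offset": [-2.5,-4.57,0],"rot": [0,0,0],"gripper": 2.6},
  {"offset": [-2.5,-4.57,2],"rot": [0,0,0],"gripper": 2.6},
  {"offset": [-2.5,-4.57,4],"rot": [0,0,0],"gripper": 2.6},
  {"offset": [-2.5,-4.57,5.5],"rot": [0,0,0],"gripper": 2.6},
  {"offset": [-2.5,-4.57,6.3],"rot": [0,0,0],"gripper": 2.6},
  {"offset": [-2.5,-4.57,6.3],"rot": [0,0,0],"gripper": 2.6},
  {"offset": [-2.5,-4.57,6.3],"rot": [0,0,0],"gripper": 2.6},
])

```text
time_s: 2.55
eef_pos: [515.9, -80.6, 149.6]
ee_rot: [0.0, 0.02, 1.0, -0.0]
force: [0.1, -0.3, -0.0]
grip_width: 0.301
grip_force: 0.0
```

```bash
python3 -c "
from h import *
s=st();print(s['force'],s['wrist_torque']);c=cam('wrist')
for i in range(3): s=st()
cv2.imwrite('pics/w2.png',cv2.resize(c['color'][130:384,80:400],None,fx=2.3,fy=2.3,interpolation=2)[:,:,::-1])"
```

```text
2.55 base [-170.78   -2.25] z 149.61 F [ 0.1  -0.33] -0.05 grip 0.30097328136195883 [ 4.000e-04  1.950e-02  9.998e-01 -2.000e-04]
[ 0.08855719 -0.33587586 -0.04539316] [ 0.02506521 -0.03506496  0.07335721]
2.6 base [-170.68   -2.43] z 149.75 F [ 0.05 -0.03] -0.52 grip 0.30784014110483715 [ 6.000e-04  1.970e-02  9.998e-01 -2.000e-04]
2.6 base [-170.68   -2.43] z 149.75 F [ 0.05 -0.03] -0.52 grip 0.30784014110483715 [ 6.000e-04  1.970e-02  9.998e-01 -2.000e-04]
2.6 base [-170.68   -2.43] z 149.75 F [ 0.05 -0.03] -0.52 grip 0.30784014110483715 [ 6.000e-04  1.970e-02  9.998e-01 -2.000e-04]
```

View pics/w2.png

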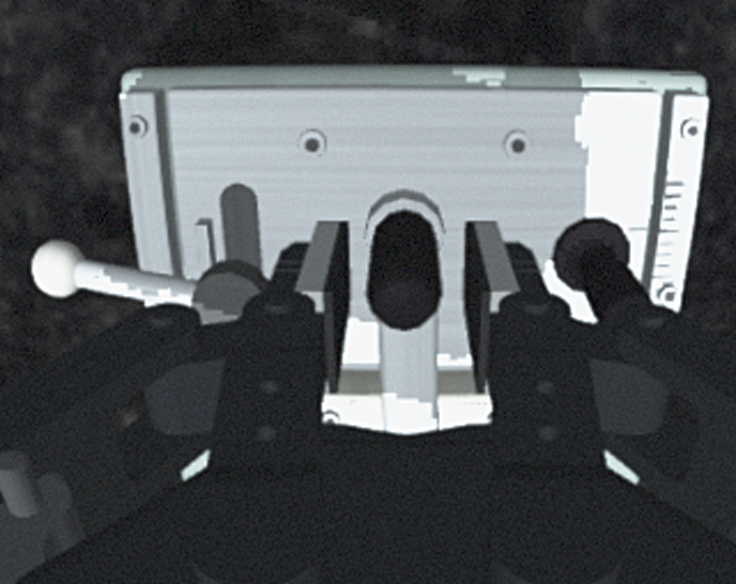

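The fingers straddle the knob cleanly at crop (405,270). I'll narrow the gap and ease left.

step_arm([
  {"offset": [0,0,0],"rot": [0,0,0],"gripper": 1.8},
  {"offset": [0,0.1,0],"rot": [0,0,0],"gripper": 1.8},
  {"offset": [0,0.2,0],"rot": [0,0,0],"gripper": 1.8},
  {"offset": [0,0.35,0],"rot": [0,0,0],"gripper": 1.8},
  {"offset": [0,0.5,0],"rot": [0,0,0],"gripper": 1.8},
  {"offset": [0,0.65,0],"rot": [0,0,0],"gripper": 1.8},
  {"offset": [0,0.73,0],"rot": [0,0,0],"gripper": 1.8},
  {"offset": [0,0.73,0],"rot": [0,0,0],"gripper": 1.8},
])

```text
time_s: 3.4
eef_pos: [516.1, -73.6, 148.9]
ee_rot: [-0.0, 0.02, 1.0, 0.0]
force: [0.3, 0.6, 0.3]
grip_width: 0.207
grip_force: 0.0
```

```bash
python3 -c "
from h import *
s=st();print(s['grip_width']*85.4)"
```

```text
3.4 base [-170.93    4.73] z 148.86 F [0.27 0.62] 0.29 grip 0.20680838270442836 [-0.      0.0199  0.9998  0.    ]
17.661435882958184
```

step_arm([
  {"offset": [0,0.05,0],"rot": [0,0,0],"gripper": 1.8},
  {"offset": [0,0.1,0],"rot": [0,0,0],"gripper": 1.8},
  {"offset": [0,0.1,0],"rot": [0,0,0],"gripper": 1.8},
])

```text
time_s: 3.7
eef_pos: [516.1, -72.7, 148.9]
ee_rot: [0.0, 0.02, 1.0, 0.0]
force: [-0.5, -0.2, -0.7]
grip_width: 0.214
grip_force: 0.0
```

step_arm([
  {"offset": [0,0.05,0],"rot": [0,0,0],"gripper": 1.8},
  {"offset": [0,0.1,0],"rot": [0,0,0],"gripper": 1.8},
  {"offset": [0,0.1,0],"rot": [0,0,0],"gripper": 1.8},
])

```text
time_s: 4.0
eef_pos: [516.1, -71.7, 148.9]
ee_rot: [0.0, 0.02, 1.0, 0.0]
force: [-0.8, -0.4, -0.4]
grip_width: 0.209
grip_force: 0.0
```

step_arm([
  {"offset": [0,0.05,0],"rot": [0,0,0],"gripper": 1.8},
  {"offset": [0,0.1,0],"rot": [0,0,0],"gripper": 1.8},
  {"offset": [0,0.1,0],"rot": [0,0,0],"gripper": 1.8},
])

```text
time_s: 4.3
eef_pos: [516.2, -70.7, 148.9]
ee_rot: [-0.0, 0.02, 1.0, 0.0]
force: [0.6, 0.5, 0.5]
grip_width: 0.215
grip_force: 0.0
```

step_arm([
  {"offset": [0,0.05,0],"rot": [0,0,0],"gripper": 1.8},
  {"offset": [0,0.1,0],"rot": [0,0,0],"gripper": 1.8},
  {"offset": [0,0.1,0],"rot": [0,0,0],"gripper": 1.8},
])

```text
time_s: 4.6
eef_pos: [516.2, -69.7, 148.9]
ee_rot: [0.0, 0.02, 1.0, -0.0]
force: [0.1, 0.7, 0.1]
grip_width: 0.21
grip_force: 0.0
```

step_arm([
  {"offset": [0,0.05,0],"rot": [0,0,0],"gripper": 1.8},
  {"offset": [0,0.1,0],"rot": [0,0,0],"gripper": 1.8},
  {"offset": [0,0.1,0],"rot": [0,0,0],"gripper": 1.8},
])

```text
time_s: 4.9
eef_pos: [516.3, -68.7, 148.9]
ee_rot: [-0.0, 0.02, 1.0, -0.0]
force: [0.1, -0.4, -0.2]
grip_width: 0.21
grip_force: 0.0
```

step_arm([
  {"offset": [0,0.05,0],"rot": [0,0,0],"gripper": 1.8},
  {"offset": [0,0.1,0],"rot": [0,0,0],"gripper": 1.8},
  {"offset": [0,0.1,0],"rot": [0,0,0],"gripper": 1.8},
])

```text
time_s: 5.2
eef_pos: [516.3, -67.7, 148.9]
ee_rot: [-0.0, 0.02, 1.0, 0.0]
force: [-0.1, -0.3, 0.0]
grip_width: 0.208
grip_force: 0.0
```

step_arm([
  {"offset": [0,0.05,0],"rot": [0,0,0],"gripper": 1.8},
  {"offset": [0,0.1,0],"rot": [0,0,0],"gripper": 1.8},
  {"offset": [0,0.1,0],"rot": [0,0,0],"gripper": 1.8},
])

```text
time_s: 5.5
eef_pos: [516.4, -66.7, 148.9]
ee_rot: [0.0, 0.02, 1.0, 0.0]
force: [0.1, -0.3, -0.2]
grip_width: 0.208
grip_force: 0.0
```

step_arm([
  {"offset": [0,0.05,0],"rot": [0,0,0],"gripper": 1.8},
  {"offset": [0,0.1,0],"rot": [0,0,0],"gripper": 1.8},
  {"offset": [0,0.1,0],"rot": [0,0,0],"gripper": 1.8},
])

```text
time_s: 5.8
eef_pos: [516.4, -65.8, 148.9]
ee_rot: [0.0, 0.02, 1.0, -0.0]
force: [0.1, -0.4, -0.2]
grip_width: 0.213
grip_force: 0.4
```

step_arm([
  {"offset": [0,0.03,0],"rot": [0,0,0],"gripper": 1.8},
  {"offset": [0,0.06,0],"rot": [0,0,0],"gripper": 1.8},
  {"offset": [0,0.06,0],"rot": [0,0,0],"gripper": 1.8},
])

```text
time_s: 6.1
eef_pos: [516.4, -65.3, 148.9]
ee_rot: [0.0, 0.02, 1.0, -0.0]
force: [0.4, -1.8, -0.2]
grip_width: 0.21
grip_force: 1.2
```

step_arm([
  {"offset": [0,-0.2,0],"rot": [0,0,0],"gripper": 1.8},
  {"offset": [0,-0.4,0],"rot": [0,0,0],"gripper": 1.8},
  {"offset": [0,-0.7,0],"rot": [0,0,0],"gripper": 1.8},
  {"offset": [0,-1.0,0],"rot": [0,0,0],"gripper": 1.8},
  {"offset": [0,-1.3,0],"rot": [0,0,0],"gripper": 1.8},
  {"offset": [0,-1.6,0],"rot": [0,0,0],"gripper": 1.8},
  {"offset": [0,-1.85,0],"rot": [0,0,0],"gripper": 1.8},
  {"offset": [0,-2.0,0],"rot": [0,0,0],"gripper": 1.8},
  {"offset": [0,-2.15,0],"rot": [0,0,0],"gripper": 1.8},
  {"offset": [0,-2.3,0],"rot": [0,0,0],"gripper": 1.8},
  {"offset": [0,-2.3,0],"rot": [0,0,0],"gripper": 1.8},
])

```text
time_s: 7.2
eef_pos: [515.5, -88.3, 148.9]
ee_rot: [0.0, 0.02, 1.0, -0.0]
force: [-0.7, -0.3, -0.2]
grip_width: 0.212
grip_force: 0.0
```

step_arm([
  {"offset": [0,-0.05,0],"rot": [0,0,0],"gripper": 1.8},
  {"offset": [0,-0.1,0],"rot": [0,0,0],"gripper": 1.8},
  {"offset": [0,-0.1,0],"rot": [0,0,0],"gripper": 1.8},
])

```text
time_s: 7.5
eef_pos: [515.5, -89.1, 148.9]
ee_rot: [0.0, 0.02, 1.0, -0.0]
force: [-0.2, 0.4, 0.1]
grip_width: 0.214
grip_force: 0.0
```

step_arm([
  {"offset": [0,-0.05,0],"rot": [0,0,0],"gripper": 1.8},
  {"offset": [0,-0.1,0],"rot": [0,0,0],"gripper": 1.8},
  {"offset": [0,-0.1,0],"rot": [0,0,0],"gripper": 1.8},
])

```text
time_s: 7.8
eef_pos: [515.4, -90.2, 148.9]
ee_rot: [0.0, 0.02, 1.0, -0.0]
force: [0.1, 0.1, -0.5]
grip_width: 0.208
grip_force: 0.0
```

step_arm([
  {"offset": [0,-0.05,0],"rot": [0,0,0],"gripper": 1.8},
  {"offset": [0,-0.08,0],"rot": [0,0,0],"gripper": 1.8},
  {"offset": [0,-0.08,0],"rot": [0,0,0],"gripper": 1.8},
])

```text
time_s: 8.1
eef_pos: [515.4, -90.9, 148.9]
ee_rot: [-0.0, 0.02, 1.0, 0.0]
force: [0.1, 1.4, 0.3]
grip_width: 0.207
grip_force: 0.5
```

step_arm([
  {"offset": [0,-0.02,0],"rot": [0,0,0],"gripper": 1.8},
  {"offset": [0,-0.04,0],"rot": [0,0,0],"gripper": 1.8},
  {"offset": [0,-0.04,0],"rot": [0,0,0],"gripper": 1.8},
])

```text
time_s: 8.4
eef_pos: [515.4, -91.2, 148.9]
ee_rot: [-0.0, 0.02, 1.0, 0.0]
force: [0.2, 2.5, -0.0]
grip_width: 0.207
grip_force: 1.2
```

step_arm([
  {"offset": [0,0.3,0],"rot": [0,0,0],"gripper": 1.8},
  {"offset": [0,0.6,0],"rot": [0,0,0],"gripper": 1.8},
  {"offset": [0,0.9,0],"rot": [0,0,0],"gripper": 1.8},
  {"offset": [0,1.2,0],"rot": [0,0,0],"gripper": 1.8},
  {"offset": [0,1.38,0],"rot": [0,0,0],"gripper": 1.8},
  {"offset": [0,1.3,0],"rot": [0,0,0],"gripper": 2.4},
  {"offset": [0,1.3,0],"rot": [0,0,0],"gripper": 2.4},
  {"offset": [0,1.3,-2],"rot": [0,0,0],"gripper": 2.4},
  {"offset": [0,1.3,-4.5],"rot": [0,0,0],"gripper": 2.4},
  {"offset": [0.7,5,-4.5],"rot": [0,0,0],"gripper": 0},
  {"offset": [0.7,6.9,-4.5],"rot": [0,0,0],"gripper": 0},
  {"offset": [0.7,6.9,-4.5],"rot": [0,0,0],"gripper": 0},
], squeeze=20)

```text
time_s: 9.6
eef_pos: [511.0, -20.5, 194.1]
ee_rot: [0.0, 0.019, 1.0, 0.0]
force: [0.2, 0.0, 0.5]
grip_width: -0.003
grip_force: 0.0
```

step_arm([
  {"offset": [0,0,2],"rot": [0,0,0],"gripper": 0},
  {"offset": [0,0,4],"rot": [0,0,0],"gripper": 0},
  {"offset": [0,0,6],"rot": [0,0,0],"gripper": 0},
  {"offset": [0,0,6.8],"rot": [0,0,0],"gripper": 0},
  {"offset": [0,0,6.8],"rot": [0,0,0],"gripper": 0},
])

```text
time_s: 10.1
eef_pos: [510.9, -22.6, 125.2]
ee_rot: [-0.001, 0.02, 1.0, 0.0]
force: [0.1, 0.8, 1.4]
grip_width: -0.002
grip_force: 0.0
```

```bash
python3 -c "
from h import *
s=st();c=cam('wrist')
cv2.imwrite('pics/w3.png',cv2.resize(c['color'][130:384,80:400],None,fx=2.3,fy=2.3,interpolation=2)[:,:,::-1])"
```

```text
10.1 base [-178.16   55.45] z 125.16 F [0.07 0.79] 1.44 grip -0.0017879715098300596 [-9.000e-04  2.020e-02  9.998e-01  2.000e-04]
```

View pics/w3.png

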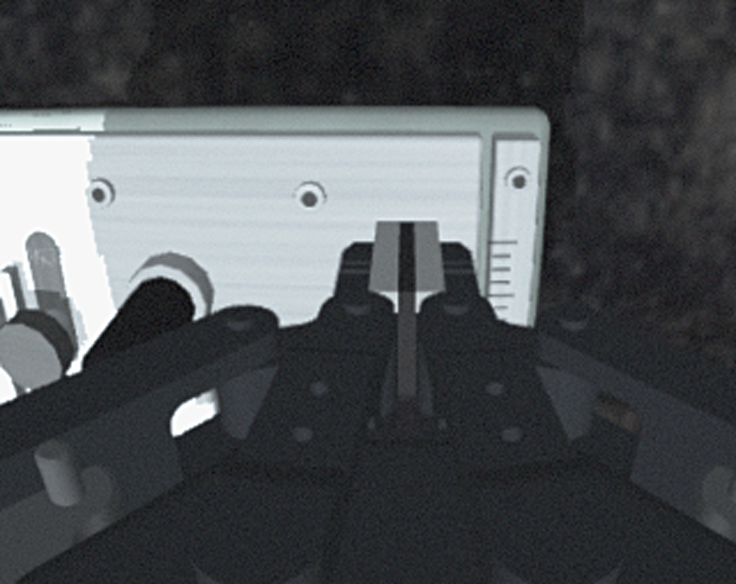

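The closed fingers stand behind the post, with the carrier plate and scale clear. Now advance to contact.

step_arm([
  {"offset": [-0.2,0,0],"rot": [0,0,0],"gripper": 0},
  {"offset": [-0.4,0,0],"rot": [0,0,0],"gripper": 0},
  {"offset": [-0.6,0,0],"rot": [0,0,0],"gripper": 0},
  {"offset": [-0.7,0,0],"rot": [0,0,0],"gripper": 0},
  {"offset": [-0.7,0,0],"rot": [0,0,0],"gripper": 0},
])

```text
time_s: 10.65
eef_pos: [518.3, -22.4, 126.0]
ee_rot: [0.0, 0.02, 1.0, -0.0]
force: [-0.9, 0.2, 0.3]
grip_width: 0.001
grip_force: 0.0
```

step_arm([
  {"offset": [-0.05,0,0],"rot": [0,0,0],"gripper": 0},
  {"offset": [-0.1,0,0],"rot": [0,0,0],"gripper": 0},
  {"offset": [-0.1,0,0],"rot": [0,0,0],"gripper": 0},
])

```text
time_s: 10.95
eef_pos: [519.1, -22.4, 125.9]
ee_rot: [0.0, 0.02, 1.0, -0.0]
force: [0.9, 0.2, 0.1]
grip_width: -0.0
grip_force: 0.0
```

step_arm([
  {"offset": [-0.05,0,0],"rot": [0,0,0],"gripper": 0},
  {"offset": [-0.1,0,0],"rot": [0,0,0],"gripper": 0},
  {"offset": [-0.1,0,0],"rot": [0,0,0],"gripper": 0},
])

```text
time_s: 11.25
eef_pos: [520.2, -22.5, 125.9]
ee_rot: [0.0, 0.02, 1.0, 0.0]
force: [-0.8, 0.7, 0.5]
grip_width: 0.001
grip_force: 0.0
```

step_arm([
  {"offset": [-0.04,0,0],"rot": [0,0,0],"gripper": 0},
  {"offset": [-0.07,0,0],"rot": [0,0,0],"gripper": 0},
  {"offset": [-0.07,0,0],"rot": [0,0,0],"gripper": 0},
])

```text
time_s: 11.55
eef_pos: [520.8, -22.5, 125.9]
ee_rot: [0.0, 0.02, 1.0, -0.0]
force: [-0.4, 0.8, -0.6]
grip_width: -0.001
grip_force: 0.0
```

step_arm([
  {"offset": [-0.04,0,0],"rot": [0,0,0],"gripper": 0},
  {"offset": [-0.07,0,0],"rot": [0,0,0],"gripper": 0},
  {"offset": [-0.07,0,0],"rot": [0,0,0],"gripper": 0},
])

```text
time_s: 11.85
eef_pos: [521.6, -22.5, 125.9]
ee_rot: [0.0, 0.02, 1.0, -0.0]
force: [0.4, 0.5, 0.1]
grip_width: 0.003
grip_force: 0.0
```

step_arm([
  {"offset": [-0.04,0,0],"rot": [0,0,0],"gripper": 0},
  {"offset": [-0.07,0,0],"rot": [0,0,0],"gripper": 0},
  {"offset": [-0.07,0,0],"rot": [0,0,0],"gripper": 0},
])

```text
time_s: 12.15
eef_pos: [521.9, -22.5, 125.8]
ee_rot: [-0.0, 0.02, 1.0, 0.0]
force: [-2.8, 0.1, 1.6]
grip_width: 0.003
grip_force: 1.3
```

step_arm([
  {"offset": [-0.05,0,0],"rot": [0,0,0],"gripper": 0},
  {"offset": [-0.1,0,0],"rot": [0,0,0],"gripper": 0},
  {"offset": [-0.15,0,0],"rot": [0,0,0],"gripper": 0},
  {"offset": [-0.2,0,0],"rot": [0,0,0],"gripper": 0},
  {"offset": [-0.25,0,0],"rot": [0,0,0],"gripper": 0},
  {"offset": [-0.3,0,0],"rot": [0,0,0],"gripper": 0},
  {"offset": [-0.35,0,0],"rot": [0,0,0],"gripper": 0},
  {"offset": [-0.4,0,0],"rot": [0,0,0],"gripper": 0},
  {"offset": [-0.4,0,0],"rot": [0,0,0],"gripper": 0},
])

```text
time_s: 13.05
eef_pos: [524.8, -22.6, 125.7]
ee_rot: [-0.002, 0.02, 1.0, 0.0]
force: [-11.8, -1.5, 8.0]
grip_width: 0.001
grip_force: 5.7
```

step_arm([
  {"offset": [-0.05,0,0],"rot": [0,0,0],"gripper": 0},
  {"offset": [-0.1,0,0],"rot": [0,0,0],"gripper": 0},
  {"offset": [-0.15,0,0],"rot": [0,0,0],"gripper": 0},
  {"offset": [-0.18,0,0],"rot": [0,0,0],"gripper": 0},
  {"offset": [-0.18,0,0],"rot": [0,0,0],"gripper": 0},
])

```text
time_s: 13.55
eef_pos: [526.6, -22.7, 125.7]
ee_rot: [-0.002, 0.02, 1.0, 0.0]
force: [-11.5, -1.1, 6.9]
grip_width: 0.003
grip_force: 5.8
```

step_arm([
  {"offset": [0.5,0,0],"rot": [0,0,0],"gripper": 0},
  {"offset": [0.5,0,-3],"rot": [0,0,0],"gripper": 0},
  {"offset": [0.5,0,-7],"rot": [0,0,0],"gripper": 0},
  {"offset": [0.4,-3,-7],"rot": [0,0,0],"gripper": 2.6},
  {"offset": [0.4,-5.6,-7],"rot": [0,0,0],"gripper": 2.6},
  {"offset": [0.4,-5.6,-7],"rot": [0,0,0],"gripper": 2.6},
  {"offset": [0.4,-5.6,-7],"rot": [0,0,0],"gripper": 2.6},
  {"offset": [0.4,-5.6,-5],"rot": [0,0,0],"gripper": 2.6},
  {"offset": [0.4,-5.6,-3],"rot": [0,0,0],"gripper": 2.6},
  {"offset": [0.4,-5.6,-2.3],"rot": [0,0,0],"gripper": 2.6},
  {"offset": [0.4,-5.6,-2.3],"rot": [0,0,0],"gripper": 1.8},
  {"offset": [0.4,-5.6,-2.3],"rot": [0,0,0],"gripper": 1.8},
])

```text
time_s: 14.75
eef_pos: [522.2, -78.3, 149.6]
ee_rot: [0.001, 0.02, 1.0, -0.0]
force: [-0.3, 0.4, -0.1]
grip_width: 0.213
grip_force: 0.0
```

```bash
python3 -c "
from h import *
s=st();c=cam('wrist')
cv2.imwrite('pics/w4.png',cv2.resize(c['color'][130:384,80:400],None,fx=2.3,fy=2.3,interpolation=2)[:,:,::-1])"
```

```text
14.75 base [-164.66    0.28] z 149.58 F [-0.31  0.42] -0.08 grip 0.21268935596640817 [ 5.000e-04  1.960e-02  9.998e-01 -2.000e-04]
```

View pics/w4.png

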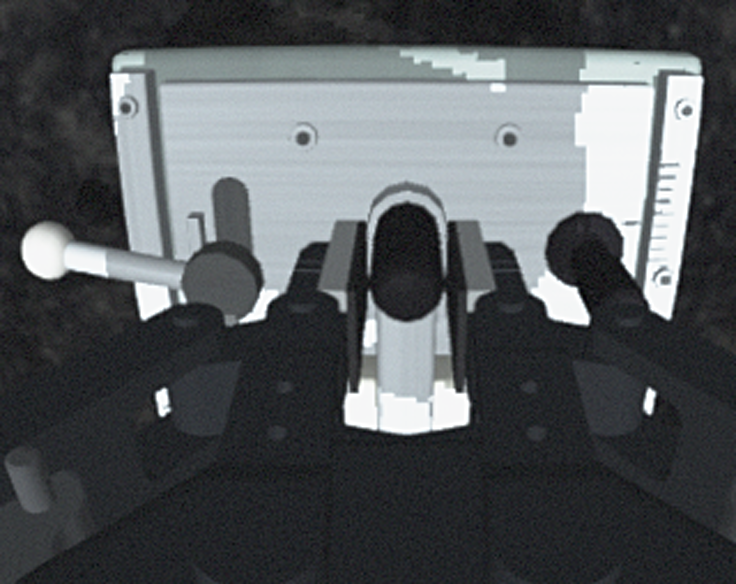

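The knob sits centred between the fingers at crop (407,260). Feeling for the play again.

step_arm([
  {"offset": [0,0.05,0],"rot": [0,0,0],"gripper": 1.8},
  {"offset": [0,0.1,0],"rot": [0,0,0],"gripper": 1.8},
  {"offset": [0,0.15,0],"rot": [0,0,0],"gripper": 1.8},
  {"offset": [0,0.15,0],"rot": [0,0,0],"gripper": 1.8},
])

```text
time_s: 15.2
eef_pos: [521.9, -77.0, 149.0]
ee_rot: [0.0, 0.02, 1.0, -0.0]
force: [0.2, 0.1, 1.2]
grip_width: 0.207
grip_force: 0.0
```

step_arm([
  {"offset": [0,0.04,0],"rot": [0,0,0],"gripper": 1.8},
  {"offset": [0,0.08,0],"rot": [0,0,0],"gripper": 1.8},
  {"offset": [0,0.08,0],"rot": [0,0,0],"gripper": 1.8},
])

```text
time_s: 15.5
eef_pos: [521.9, -76.3, 148.9]
ee_rot: [-0.0, 0.02, 1.0, 0.0]
force: [-0.2, -0.2, -0.2]
grip_width: 0.211
grip_force: 0.0
```

step_arm([
  {"offset": [0,0.04,0],"rot": [0,0,0],"gripper": 1.8},
  {"offset": [0,0.08,0],"rot": [0,0,0],"gripper": 1.8},
  {"offset": [0,0.08,0],"rot": [0,0,0],"gripper": 1.8},
])

```text
time_s: 15.8
eef_pos: [521.9, -75.4, 148.8]
ee_rot: [-0.0, 0.02, 1.0, 0.0]
force: [-0.5, 0.0, 0.5]
grip_width: 0.212
grip_force: 0.0
```

step_arm([
  {"offset": [0,0.04,0],"rot": [0,0,0],"gripper": 1.8},
  {"offset": [0,0.07,0],"rot": [0,0,0],"gripper": 1.8},
  {"offset": [0,0.07,0],"rot": [0,0,0],"gripper": 1.8},
])

```text
time_s: 16.1
eef_pos: [521.9, -74.7, 148.9]
ee_rot: [-0.0, 0.02, 1.0, 0.0]
force: [0.2, -0.6, -0.2]
grip_width: 0.213
grip_force: 0.0
```

step_arm([
  {"offset": [0,0.04,0],"rot": [0,0,0],"gripper": 1.8},
  {"offset": [0,0.07,0],"rot": [0,0,0],"gripper": 1.8},
  {"offset": [0,0.07,0],"rot": [0,0,0],"gripper": 1.8},
])

```text
time_s: 16.4
eef_pos: [521.9, -74.1, 148.9]
ee_rot: [-0.0, 0.02, 1.0, -0.0]
force: [-1.0, -0.9, 0.1]
grip_width: 0.21
grip_force: 0.3
```

step_arm([
  {"offset": [0,0.03,0],"rot": [0,0,0],"gripper": 1.8},
  {"offset": [0,0.06,0],"rot": [0,0,0],"gripper": 1.8},
  {"offset": [0,0.06,0],"rot": [0,0,0],"gripper": 1.8},
])

```text
time_s: 16.7
eef_pos: [522.0, -73.6, 148.9]
ee_rot: [-0.0, 0.02, 1.0, -0.0]
force: [-0.3, -3.2, 0.5]
grip_width: 0.21
grip_force: 1.2
```

step_arm([
  {"offset": [0,-0.2,0],"rot": [0,0,0],"gripper": 1.8},
  {"offset": [0,-0.4,0],"rot": [0,0,0],"gripper": 1.8},
  {"offset": [0,-0.55,0],"rot": [0,0,0],"gripper": 1.8},
  {"offset": [0,-0.7,0],"rot": [0,0,0],"gripper": 1.8},
  {"offset": [0,-0.82,0],"rot": [0,0,0],"gripper": 1.8},
  {"offset": [0,-0.82,0],"rot": [0,0,0],"gripper": 1.8},
])

```text
time_s: 17.3
eef_pos: [521.7, -81.8, 148.9]
ee_rot: [0.0, 0.02, 1.0, -0.0]
force: [-0.3, -0.4, 0.3]
grip_width: 0.208
grip_force: 0.0
```

step_arm([
  {"offset": [0,-0.04,0],"rot": [0,0,0],"gripper": 1.8},
  {"offset": [0,-0.08,0],"rot": [0,0,0],"gripper": 1.8},
  {"offset": [0,-0.08,0],"rot": [0,0,0],"gripper": 1.8},
])

```text
time_s: 17.6
eef_pos: [521.6, -82.5, 148.9]
ee_rot: [-0.0, 0.02, 1.0, -0.0]
force: [1.4, 0.7, 0.5]
grip_width: 0.212
grip_force: 0.0
```

step_arm([
  {"offset": [0,-0.04,0],"rot": [0,0,0],"gripper": 1.8},
  {"offset": [0,-0.07,0],"rot": [0,0,0],"gripper": 1.8},
  {"offset": [0,-0.07,0],"rot": [0,0,0],"gripper": 1.8},
])

```text
time_s: 17.9
eef_pos: [521.6, -83.1, 148.9]
ee_rot: [-0.0, 0.02, 1.0, 0.0]
force: [0.4, 1.3, -0.1]
grip_width: 0.208
grip_force: 0.6
```

step_arm([
  {"offset": [0,-0.02,0],"rot": [0,0,0],"gripper": 1.8},
  {"offset": [0,-0.04,0],"rot": [0,0,0],"gripper": 1.8},
  {"offset": [0,-0.04,0],"rot": [0,0,0],"gripper": 1.8},
])

```text
time_s: 18.2
eef_pos: [521.6, -83.4, 148.9]
ee_rot: [-0.0, 0.02, 1.0, 0.0]
force: [0.6, 3.0, 0.2]
grip_width: 0.207
grip_force: 1.3
```

step_arm([
  {"offset": [0,0.2,0],"rot": [0,0,0],"gripper": 1.8},
  {"offset": [0,0.4,0],"rot": [0,0,0],"gripper": 1.8},
  {"offset": [0,0.58,0],"rot": [0,0,0],"gripper": 1.8},
  {"offset": [0,0.5,0],"rot": [0,0,0],"gripper": 2.4},
  {"offset": [0,0.5,0],"rot": [0,0,0],"gripper": 2.4},
  {"offset": [0,0.5,-2],"rot": [0,0,0],"gripper": 2.4},
  {"offset": [0,0.5,-4.5],"rot": [0,0,0],"gripper": 2.4},
  {"offset": [0.5,4,-4.5],"rot": [0,0,0],"gripper": 0},
  {"offset": [0.5,6.08,-4.5],"rot": [0,0,0],"gripper": 0},
  {"offset": [0.5,6.08,-4.5],"rot": [0,0,0],"gripper": 0},
  {"offset": [0.5,6.08,-4.5],"rot": [0,0,0],"gripper": 0},
  {"offset": [0.5,6.08,-2],"rot": [0,0,0],"gripper": 0},
])

```text
time_s: 19.4
eef_pos: [520.4, -23.8, 170.9]
ee_rot: [0.003, 0.02, 1.0, -0.001]
force: [1.5, 0.3, -0.6]
grip_width: 0.0
grip_force: 0.0
```

step_arm([
  {"offset": [0,0,2.5],"rot": [0,0,0],"gripper": 0},
  {"offset": [0,0,4.3],"rot": [0,0,0],"gripper": 0},
  {"offset": [0,0,4.3],"rot": [0,0,0],"gripper": 0},
  {"offset": [0,0,4.3],"rot": [0,0,0],"gripper": 0},
])

```text
time_s: 19.8
eef_pos: [519.3, -23.4, 126.3]
ee_rot: [0.0, 0.02, 1.0, -0.0]
force: [-0.9, 0.1, 0.4]
grip_width: -0.0
grip_force: 0.0
```

```bash
python3 -c "
from h import *
s=st();print(s['eef_pos'])"
```

```text
19.8 base [-169.75   55.03] z 126.28 F [-0.92  0.07] 0.45 grip -0.00019682803861845101 [ 1.000e-04  2.030e-02  9.998e-01 -1.000e-04]
[519.26561457 -23.39595739 126.28335811]
```

step_arm([
  {"offset": [-0.2,0.05,0],"rot": [0,0,0],"gripper": 0},
  {"offset": [-0.4,0.05,0],"rot": [0,0,0],"gripper": 0},
  {"offset": [-0.6,0.05,0],"rot": [0,0,0],"gripper": 0},
  {"offset": [-0.7,0.05,0],"rot": [0,0,0],"gripper": 0},
  {"offset": [-0.7,0.05,0],"rot": [0,0,0],"gripper": 0},
])

```text
time_s: 20.3
eef_pos: [526.0, -22.4, 126.0]
ee_rot: [-0.0, 0.02, 1.0, -0.0]
force: [-1.3, -0.5, -0.4]
grip_width: -0.001
grip_force: 0.5
```

step_arm([
  {"offset": [-0.04,0,0],"rot": [0,0,0],"gripper": 0},
  {"offset": [-0.08,0,0],"rot": [0,0,0],"gripper": 0},
  {"offset": [-0.08,0,0],"rot": [0,0,0],"gripper": 0},
  {"offset": [-0.08,0,0],"rot": [0,0,0],"gripper": 0},
])

```text
time_s: 20.7
eef_pos: [526.3, -22.4, 125.9]
ee_rot: [-0.001, 0.02, 1.0, 0.0]
force: [-5.8, -0.2, 4.7]
grip_width: -0.004
grip_force: 2.8
```

step_arm([
  {"offset": [-0.05,0,0],"rot": [0,0,0],"gripper": 0},
  {"offset": [-0.1,0,0],"rot": [0,0,0],"gripper": 0},
  {"offset": [-0.12,0,0],"rot": [0,0,0],"gripper": 0},
  {"offset": [-0.12,0,0],"rot": [0,0,0],"gripper": 0},
])

```text
time_s: 21.1
eef_pos: [526.6, -22.3, 125.8]
ee_rot: [-0.002, 0.02, 1.0, 0.0]
force: [-11.5, -0.4, 8.5]
grip_width: 0.003
grip_force: 5.8
```

Right at the slip point; a further 0.6 mm.

step_arm([
  {"offset": [-0.03,0,0],"rot": [0,0,0],"gripper": 0},
  {"offset": [-0.06,0,0],"rot": [0,0,0],"gripper": 0},
  {"offset": [-0.06,0,0],"rot": [0,0,0],"gripper": 0},
])

```text
time_s: 21.4
eef_pos: [527.2, -22.4, 125.8]
ee_rot: [-0.002, 0.02, 1.0, 0.0]
force: [-10.9, -1.1, 8.9]
grip_width: 0.004
grip_force: 5.9
```

step_arm([
  {"offset": [0.2,0,0],"rot": [0,0,0],"gripper": 0},
  {"offset": [0.5,0,0],"rot": [0,0,0],"gripper": 0},
  {"offset": [0.5,0,-4],"rot": [0,0,0],"gripper": 0},
  {"offset": [0.5,0,-8],"rot": [0,0,0],"gripper": 0},
  {"offset": [0.5,-4,-8],"rot": [0,0,0],"gripper": 0},
  {"offset": [0.5,-7,-8],"rot": [0,0,0],"gripper": 0},
  {"offset": [0.5,-7,-8],"rot": [0,0,0],"gripper": 0},
  {"offset": [0.5,-7,-8],"rot": [0,0,0],"gripper": 0},
])

```text
time_s: 22.2
eef_pos: [520.8, -92.3, 205.7]
ee_rot: [0.0, 0.02, 1.0, 0.0]
force: [0.6, 0.9, -0.3]
grip_width: 0.001
grip_force: 0.0
```

```bash
python3 - <<'E'
from h import *
s=st();c=cam('wrist')
d=c['depth'];f=F(c);M=np.array(c['mount']);q=s['ee_rot'];Rt=Ro.from_quat([q[1],q[2],q[3],q[0]]).as_matrix()
v,u=np.mgrid[:384,:512];x=u-c['cx'];y=v-c['cy'];r=np.hypot(x,y)+1e-9;a=r/f
D=np.stack([np.tan(a)*x/r,np.tan(a)*y/r,np.ones_like(a)],-1)*d[...,None]
P=(D@M[:3,:3].T+M[:3,3])@Rt.T+s['eef_pos'];B=(P[...,:2]-tB)@RB;Z=P[...,2]
g=np.zeros((16,16));
for i,xx in enumerate(range(-205,-125,5)):
    for j,yy in enumerate(range(-120,-40,5)):
        m=(B[...,0]>=xx)&(B[...,0]<xx+5)&(B[...,1]>=yy)&(B[...,1]<yy+5)&(d>0)
        g[i,j]=np.percentile(Z[m],90) if m.sum() else -1
print('cols y -120..-45');[print(x,*[int(k) for k in row]) for x,row in zip(range(-205,-125,5),g)]
cv2.imwrite('pics/w5.png',cv2.resize(c['color'][130:384,0:320],None,fx=2.3,fy=2.3,interpolation=2)[:,:,::-1])
E
```

```text
22.2 base [-165.46  -13.78] z 205.72 F [0.59 0.95] -0.26 grip 0.001486020717970904 [1.000e-04 2.050e-02 9.998e-01 2.000e-04]
cols y -120..-45
-205 0 0 0 0 0 17 17 17 18 18 17 17 18 18 17 18
-200 0 0 0 0 1 17 28 27 28 21 21 21 20 19 19 18
-195 0 1 0 0 0 16 30 31 27 26 26 26 26 26 26 26
-190 0 0 0 0 0 17 30 31 28 26 26 26 26 26 26 26
-185 0 0 0 0 0 16 29 28 28 26 26 26 26 26 26 26
-180 0 0 0 0 0 17 28 28 219 225 226 222 219 217 235 234
-175 0 0 0 0 0 17 28 28 28 226 227 225 227 231 232 232
-170 0 0 0 0 0 17 28 28 27 226 228 231 231 224 206 189
-165 0 0 0 0 0 17 28 28 27 226 228 27 209 210 205 189
-160 0 45 44 0 11 17 28 28 27 226 227 35 26 209 199 193
-155 49 50 49 46 45 17 28 28 28 26 26 36 47 47 35 26
-150 50 52 51 48 47 47 47 46 46 45 44 48 48 48 48 44
-145 48 50 50 47 47 47 47 47 47 47 47 48 48 48 48 47
-140 0 0 1 0 0 16 -1 -1 45 46 47 48 48 48 48 48
-135 -1 -1 0 0 0 -1 31 31 28 -1 -1 48 48 48 48 47
-130 -1 -1 -1 -1 -1 17 28 28 27 26 34 -1 48 47 47 26
```

View pics/w5.png

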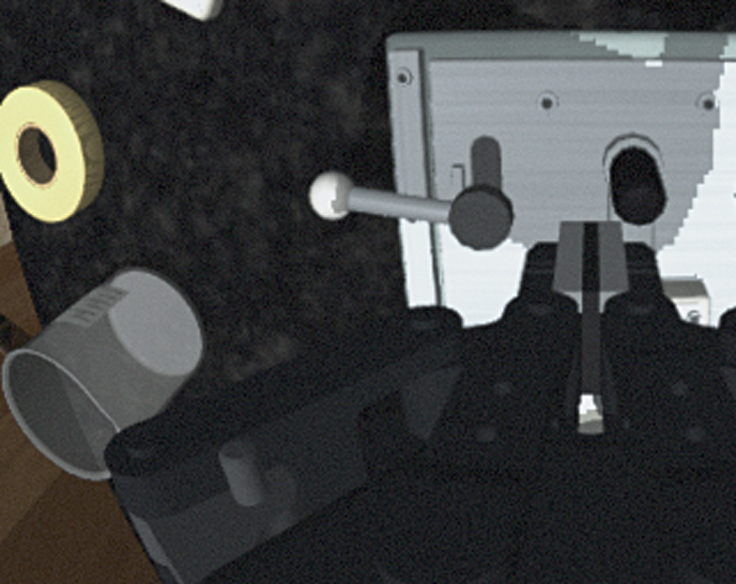

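The wrist view shows the lever still open, ball at crop (332,195), hub (481,217), and a low stop peg at (458,175) about 36 mm high. Positioning behind the lever.

step_arm([
  {"offset": [-3,-4.5,0],"rot": [0,0,0],"gripper": 0},
  {"offset": [-5.15,-7.8,0],"rot": [0,0,0],"gripper": 0},
  {"offset": [-5.15,-7.8,0],"rot": [0,0,0],"gripper": 0},
  {"offset": [-5.15,-7.8,3],"rot": [0,0,0],"gripper": 0},
  {"offset": [-5.15,-7.8,6],"rot": [0,0,0],"gripper": 0},
  {"offset": [-5.15,-7.8,8.5],"rot": [0,0,0],"gripper": 0},
  {"offset": [-5.15,-7.8,9.4],"rot": [0,0,0],"gripper": 0},
  {"offset": [-5.15,-7.8,9.4],"rot": [0,0,0],"gripper": 0},
  {"offset": [-5.15,-7.8,9.4],"rot": [0,0,0],"gripper": 0},
])

```text
time_s: 23.15
eef_pos: [569.7, -171.9, 113.1]
ee_rot: [0.001, 0.02, 1.0, -0.0]
force: [-0.5, 0.1, 0.9]
grip_width: 0.002
grip_force: 0.0
```

```bash
python3 - <<'E'
from h import *
s=st();b=base(s['eef_pos'])
for a in np.linspace(.1,1.571,13):
    u=np.array([-np.sin(a),-np.cos(a)]);m=np.array([-np.cos(a),np.sin(a)]);d=4.5+11*np.cos(a)+9.5*np.sin(a)
    p=np.array([-140,-54])+36*u-d*m; e=(p-b)/10;print(round(a,2),p.round(1),'off',[round(-e[0],2),round(e[1],2)])
E
```

```text
23.15 base [-113.35  -91.34] z 113.13 F [-0.5   0.08] 0.92 grip 0.0019601483697389336 [ 8.000e-04  1.960e-02  9.998e-01 -4.000e-04]
0.1 [-127.3  -91.5] off [np.float64(1.39), np.float64(-0.01)]
0.22 [-131.   -92.9] off [np.float64(1.77), np.float64(-0.16)]
0.35 [-135.2  -94. ] off [np.float64(2.18), np.float64(-0.27)]
0.47 [-139.6  -94.5] off [np.float64(2.63), np.float64(-0.32)]
0.59 [-144.3  -94.4] off [np.float64(3.1), np.float64(-0.31)]
0.71 [-149.1  -93.7] off [np.float64(3.58), np.float64(-0.23)]
0.84 [-154.   -92.2] off [np.float64(4.07), np.float64(-0.08)]
0.96 [-158.8  -89.9] off [np.float64(4.54), np.float64(0.14)]
1.08 [-163.3  -86.9] off [np.float64(4.99), np.float64(0.45)]
1.2 [-167.4  -83.1] off [np.float64(5.4), np.float64(0.82)]
1.33 [-171.   -78.6] off [np.float64(5.76), np.float64(1.27)]
1.45 [-173.9  -73.6] off [np.float64(6.05), np.float64(1.78)]
1.57 [-176.  -68.] off [np.float64(6.26), np.float64(2.33)]
```

step_arm([
  {"offset": [0.7,0,0.15],"rot": [0,0,0],"gripper": 0},
  {"offset": [1.2,0,0.15],"rot": [0,0,0],"gripper": 0},
  {"offset": [1.5,-0.1,0.15],"rot": [0,0,0],"gripper": 0},
  {"offset": [1.8,-0.16,0.15],"rot": [0,0,0],"gripper": 0},
  {"offset": [2.2,-0.27,0.15],"rot": [0,0,0],"gripper": 0},
  {"offset": [2.6,-0.32,0.15],"rot": [0,0,0],"gripper": 0},
  {"offset": [3.1,-0.31,0.15],"rot": [0,0,0],"gripper": 0},
  {"offset": [3.1,-0.31,0.15],"rot": [0,0,0],"gripper": 0},
])

```text
time_s: 23.95
eef_pos: [537.4, -174.2, 110.4]
ee_rot: [-0.0, 0.02, 1.0, -0.0]
force: [0.5, -0.8, 1.1]
grip_width: 0.004
grip_force: 0.3
```

step_arm([
  {"offset": [0.48,0.08,0],"rot": [0,0,0],"gripper": 0},
  {"offset": [0.97,0.23,0],"rot": [0,0,0],"gripper": 0},
  {"offset": [1.44,0.45,0],"rot": [0,0,0],"gripper": 0},
  {"offset": [1.89,0.76,0],"rot": [0,0,0],"gripper": 0},
  {"offset": [2.3,1.13,0],"rot": [0,0,0],"gripper": 0},
  {"offset": [2.66,1.58,0],"rot": [0,0,0],"gripper": 0},
  {"offset": [2.8,1.85,0],"rot": [0,0,0],"gripper": 0},
  {"offset": [2.95,2.1,0],"rot": [0,0,0],"gripper": 0},
  {"offset": [2.95,2.1,0],"rot": [0,0,0],"gripper": 0},
])

```text
time_s: 24.85
eef_pos: [509.2, -151.5, 110.3]
ee_rot: [-0.0, 0.02, 1.0, 0.0]
force: [0.7, -0.3, 1.1]
grip_width: -0.0
grip_force: 0.5
```

```bash
python3 -c "
from h import *
s=st()"
```

```text
24.85 base [-174.7   -73.42] z 110.27 F [ 0.75 -0.31] 1.12 grip -0.00047099765859206653 [-4.000e-04  1.980e-02  9.998e-01  2.000e-04]
```

step_arm([
  {"offset": [0.05,0.15,0],"rot": [0,0,0],"gripper": 0},
  {"offset": [0.1,0.3,0],"rot": [0,0,0],"gripper": 0},
  {"offset": [0.1,0.42,0],"rot": [0,0,0],"gripper": 0},
  {"offset": [0.1,0.42,0],"rot": [0,0,0],"gripper": 0},
])

```text
time_s: 25.25
eef_pos: [508.5, -147.8, 110.3]
ee_rot: [-0.0, 0.02, 1.0, -0.0]
force: [-0.0, -2.8, -0.3]
grip_width: -0.004
grip_force: 1.4
```

step_arm([
  {"offset": [0,0.1,0],"rot": [0,0,0],"gripper": 0},
  {"offset": [0,0.15,0],"rot": [0,0,0],"gripper": 0},
  {"offset": [0,0.15,0],"rot": [0,0,0],"gripper": 0},
])

```text
time_s: 25.55
eef_pos: [508.6, -147.2, 110.4]
ee_rot: [-0.0, 0.02, 1.0, -0.001]
force: [-0.9, -9.6, 0.2]
grip_width: -0.001
grip_force: 4.3
```

step_arm([
  {"offset": [0,0.1,0],"rot": [0,0,0],"gripper": 0},
  {"offset": [0,0.15,0],"rot": [0,0,0],"gripper": 0},
  {"offset": [0,0.15,0],"rot": [0,0,0],"gripper": 0},
])

```text
time_s: 25.85
eef_pos: [508.6, -146.7, 110.5]
ee_rot: [0.0, 0.02, 1.0, -0.002]
force: [-3.5, -15.8, -1.1]
grip_width: -0.0
grip_force: 7.1
```

step_arm([
  {"offset": [0,-0.5,0],"rot": [0,0,0],"gripper": 0},
  {"offset": [0,-1.5,0],"rot": [0,0,0],"gripper": 0},
  {"offset": [0,-1.5,-3],"rot": [0,0,0],"gripper": 0},
  {"offset": [0,-1.5,-7],"rot": [0,0,0],"gripper": 0},
  {"offset": [2,2,-10],"rot": [0,0,0],"gripper": 0},
  {"offset": [4,5,-10],"rot": [0,0,0],"gripper": 0},
  {"offset": [4,8,-10],"rot": [0,0,0],"gripper": 0},
  {"offset": [4,8,-10],"rot": [0,0,0],"gripper": 0},
  {"offset": [4,8,-10],"rot": [0,0,0],"gripper": 0},
])

```text
time_s: 26.75
eef_pos: [472.0, -63.2, 210.3]
ee_rot: [-0.0, 0.019, 1.0, 0.0]
force: [-0.0, -0.4, -1.3]
grip_width: -0.0
grip_force: 0.0
```

```bash
python3 -c "
from h import *
s=st();c=cam('wrist')
import pickle;pickle.dump((s,c),open('w6.pkl','wb'))
cv2.imwrite('pics/w6.png',cv2.resize(c['color'][130:384,80:400],None,fx=2.3,fy=2.3,interpolation=2)[:,:,::-1])"
```

```text
26.75 base [-215.37   13.39] z 210.34 F [-0.01 -0.35] -1.27 grip -0.0002319281061297139 [-1.000e-04  1.940e-02  9.998e-01  1.000e-04]
```

View pics/w6.png

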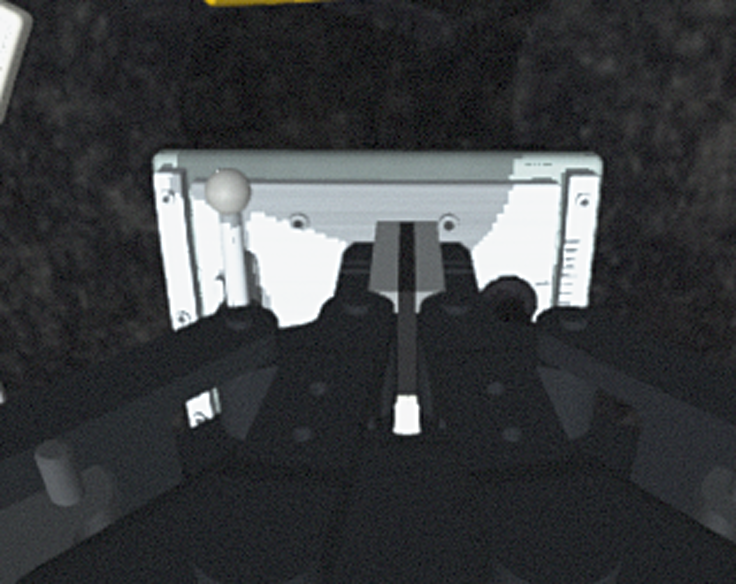

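The ball is at crop (229,190) and the lever points at the robot. Checking its position numerically, then handing in.

```bash
python3 -c "
from h import *
import pickle
s,c=pickle.load(open('w6.pkl','rb'))
b=base(wray(s,c,80+228.5/2.3,130+190/2.3,43));print('ball',b)
print('angle if pivot -140,-54:',np.arctan2(-140-b[0],-54-b[1]))
if abs(b[1]+54)<4: print(finish_job())"
```

```text
ball [-197.9036014   -52.99349291]
angle if pivot -140,-54: 1.58817703734336
the job is handed in; nothing more can be done
None
```

The job is handed in: the play measured about 23 mm at the start. I slid the carrier in about 5 mm in two pushes, which leaves roughly 5 mm at the knob by calculation; I felt about 7 mm after the first push and didn't re-feel it after the last 0.6 mm. The clamp lever is against its stop, and its ball is where it should be when shut.

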